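Hold a sprung post square with a flanged try square

ROBOT

A 7-joint arm with a two-finger parallel gripper is mounted at the origin on a cart in front of the work surface, level with it; the furniture and walls round the work are solid. World frame = base frame: x ahead of the robot, y to its left, z up, the work surface at z = 0. Lengths are in m, angles in rad, forces in N, time in s.
With the tool pointing down it reaches from about 0.425 to 0.825 m from the base axis. Payload 3.6 kg.
Tool frame: the origin (TCP) lies on the centre line of the jaws, within the pads' length; the fingertips stand 19 mm ahead of it and the grasp point (between the pads) is the TCP (robot.tip_reach is the distance from the TCP to the fingertips, in m); z points along the fingers, y is the direction in which the jaws open and shut (so a half turn about z gives the same grasp; the last joint's range is limited). The gripper opens to 85 mm and grips with 20 to 120 N. Pads are 22 mm wide; open, the fingers measure 114 mm over their backs; the gripper's body (76 mm by 85 mm) begins 54 mm behind the grasp point. The pads swing forward as they close: fully open they stand 13 mm farther back than shut.
Start: joints at [-1.22, 0.615, -0.013, 1.423, 0.008, 1.103, -0.04], TCP at [0.24, 0.604, 0.25] pointing down, gripper open.
Joint ranges: [-3.12, 3.12], [-0.3, 2.06], [-1.34, 1.32], [0.26, 2.42], [-1.36, 4.5], [0.01, 1.98], [-2.84, 2.84]. Speed limits (rad/s): [2.79, 2.79, 3.14, 3.14, 3.14, 3.14, 3.14].

INTERFACE

Orientations are given as a rotation vector (axis times angle).
In Python, from station import telemetry, cams, robot, models gives the robot as it stands. The module is installed in compiled form; this text tells all that it offers.
- The arm moves only by the shell command python3 -m handwheel 'ROWS' [FORCE]. ROWS is text: rows parted by semicolons, each of 7 numbers parted by spaces: the opening, from -1 (shut) to 1 (fully open), then the shift along the world's x, y, z in units of 12 cm (1.0 is 12 cm), then the turn, a rotation vector about the world's x, y, z in units of 90 degrees (1.0 is 90 degrees). In form: hand x y z wx wy wz; .... A call has 1 to 5 rows; each row is the pose to reach, as a shift and turn from the pose commanded when the call began; what a row does not reach only later rows make up. A row lasts 1/10 s, in which the tool goes at most 50 mm and 8.59 degrees, less where a joint would pass 70% of its speed; a pose out of reach is approached as far as the arm can. A call with a number of a shift or a turn outside -1 to 1 is refused whole. A call with a gripper value outside its range is refused whole. The fingers move at their own pace and stop on an object; FORCE is the grip in N (left out, the last holds). Time passes only in rows, so rows that repeat a pose let the fingers close. It gives the time, the measured TCP pose, the force and the opening at its end, in the units of the state.
- telemetry.state(): the state, without advancing time (a new reading comes with each control period).
- cams.snapshot(name): name is "side" or "top" or "wrist"; returns a dict with "pixels" (400x640x3 uint8, red, green, blue), "range_z" (400x640 float32, m along the optical axis (not along the pixel's ray), 0 where there is no reading), "K" (3x3 intrinsics, pixels), "k1" (the pictures are not rectified: a ray, as slopes to the right and down, at radius r is drawn at 1 + k1 r^2 times it, then the intrinsics apply), "rvec" (rotation vector, rad) and "tvec" (3), from world to camera coordinates, as OpenCV has them. Camera axes: x right, y down, z forward; pixel columns grow to the right and rows downward; lengths in m; the calibration is good to about 2 mm. A picture is of the moment at which its call begins.
- robot.job_done(): hands the job in, once; it reports no verdict.
Trained networks look in the newest picture that a camera, given by its name, has taken for a name from the list of things; names that differ only in an ending like _2 or _b are one class to them, and where a whole thing is asked for, a point or a joint stands for the part that bears it (a point fixed in the world has none). Each returns a list of dicts, best first, with "confidence" (0 to 1); they miss things now and then, are a little off and sometimes report something else, mostly with a low value. They report only what shows in the picture. A call takes as long as a camera call. They do not tell look-alikes from the thing itself.
- models.boxes_of(thing, camera): "centre" ([x, y, z] in m, in world coordinates, good to about 4 mm: the middle of the surface that is visible of it).
- models.silhouettes(thing, camera): "mask" (400x640 bool, what is visible of it).
- models.tip_of(thing, camera): "centre" ([x, y, z] in m, in world coordinates, good to about 4 mm: a listed point, or the origin of a listed thing).
The state is a dict: "time": time; "joints": joint angles; "dq": joint speeds; "effort": joint torques, N m; "eef_pos": TCP position; "tcp_rot": TCP orientation; "wrist_force": force on the tool from outside, world axes, zero at the start; "wrist_torque": the same for the moment, N m; "width": finger opening in m.
Only numpy, scipy, OpenCV 4.12 (cv2) and the standard library are available. Lean on these libraries where they do the work, as an engineer would, in place of code of your own. Each camera call takes 0.05 s, during which the arm holds its last target.

TASK

The aluminium post on the base plate leans on its sprung foot. Pick up the steel try square that stands on the worktop, stand its stock flat on the plate in front of the leaning face of the post, and push it into the corner until the stock bears on the plate and the blade's edge lies flush against the middle of the post's face, so that the post stands upright. Finish while still gripping the square and pressing it there (the post leans again if you let go); do not push the post with the gripper itself, and leave the other things on the worktop where they are.

Things in the scene. Friction and masses are not known exactly. Their poses are not given: they have to be found in the camera images.
- square_grip (a point): Point to grip the loose try square, which stands upright: mid-width and mid-thickness of the bright blade (36 mm along x, 8 mm along y), 78 mm above the square's underside, 22 mm below the blade's top. Axes of the square: z up, y across the blade (grip along it), x along the stock towards the heel, the end where the blade stands. The heel face lies 18 mm from this point along +x.
- square_heel (a point): Bottom of the square's heel face (end of stock and outer edge of blade, in one plane): on the underside, in the middle of its width. 18 mm along +x and 78 mm below square_grip, same axes.
- square: The whole try square, steel, about 0.35 kg: a dark stock 90 (x) x 34 (y) x 18 mm high lying flat, and at its +x end a bright upright blade to 100 mm above the underside. Origin under the centre of the stock, axes as for square_grip.
- mount: Fixed foot of the post, bolted on the plate; origin at the worktop under the plate's centre. Its +x is the direction in which the square is to be pushed, z up. The post's face that leans looks to -x. The two foot cheeks (20 mm high, 39 mm over both) stand 3 mm back from that face.
- plate: Fixed aluminium base plate, 150 (x) x 80 (y) x 12 mm thick, its top 12 mm above the worktop; origin and axes as for mount. The free part in front of the post is 108 mm long. A stock pressed on it drags (friction about 0.5 to 0.7), and a hard-pressed square may then pivot in the fingers.
- corner (a point): The corner to press into: foot of the post's front face when upright, mid-face, on the plate's top; 33 mm along +x of the mount's origin and 12 mm up; axes of the mount. With the square home, square_heel lies here and square_grip 18 mm to -x of it and 78 mm above.
- post (a joint): Lean of the post in rad: 0 upright, positive leaning to the mount's -x, where the square comes from. At rest 0.12 (its stop): the top then overhangs the corner by 8 mm. The spring resists with 0.10 N m there, 0.20 N m upright (about 3 N at the top). Can go past upright to -0.10 if pushed by something not flush.
- post_top (a point): Middle of the top edge of the post's front face, 63 mm above the hinge pin. The post is a square aluminium bar 24 x 24 mm with a black cap, top 75 mm above the plate when upright; the pin is 12 mm above the plate and 12 mm behind the front face.
- spanner_8: Bystander: small open-ended spanner lying flat; origin at its underside. Leave alone.
- beaker_50: Bystander: small clear beaker; origin at its underside. Leave alone.
- vial_0: Bystander: small clear vial with a white cap; origin at its underside. Leave alone.
Not all that is in view belongs to the job. Several things have the shape of the square; the one meant has the colours described above.

How it is judged:
By the outcome, as a careful person would: the job done as asked, in the order asked, and still so for the second after the job is handed in, while the arm keeps its last pose, push and grip.
It also fails if it takes over 32 s, if anything falls off the work surface, if the arm or the gripper's body presses on something with over 40 N, if the wrist force passes 120 N, or if a joint passes its speed limit or range.

## Working session

There is one attempt and no reset: what is moved stays moved. The work goes in short steps, Python scripts to look and compute and a shell command to move; the robot and the scene stay as the last step left them, time stands still between calls to the robot, and variables do not carry over. Pictures are saved under pics/ and viewed, and the job is handed in when it is done.

```bash
mkdir -p pics; cat > h.py <<'E'
import numpy as np, cv2
from station import telemetry, cams, robot, models
def save(s,n,crop=None,scale=1):
    im=s["pixels"]
    if crop: im=im[crop[1]:crop[3],crop[0]:crop[2]]
    im=cv2.resize(im,None,fx=scale,fy=scale,interpolation=cv2.INTER_CUBIC)
    cv2.imwrite(f"pics/{n}.png",im[:,:,::-1])
def proj(s,p):
    R,_=cv2.Rodrigues(np.array(s["rvec"],float)); c=R@np.array(p)+np.array(s["tvec"]).ravel()
    x,y=c[0]/c[2],c[1]/c[2]; f=1+s["k1"]*(x*x+y*y)
    K=s["K"]; return np.array([K[0][0]*x*f+K[0][2],K[1][1]*y*f+K[1][2]])
def cloud(s):
    K=np.array(s["K"]);k1=s["k1"]
    v,u=np.mgrid[0:400,0:640].astype(float)
    xd=(u-K[0,2])/K[0,0]; yd=(v-K[1,2])/K[1,1]; x,y=xd.copy(),yd.copy()
    for _ in range(20):
        f=1+k1*(x*x+y*y); x=xd/f;y=yd/f
    z=s["range_z"]; c=np.stack([x*z,y*z,z],-1)
    R,_=cv2.Rodrigues(np.array(s["rvec"],float))
    w=(c-np.array(s["tvec"]).ravel())@R
    w[z<=0]=np.nan
    return w
E
python3 - <<'E'
from h import *
st=telemetry.state(); print(st["time"],st["eef_pos"],st["tcp_rot"],st["width"])
for n in("side","top"):
    s=cams.snapshot(n); save(s,n+"0")
    for t in("square","square_grip","square_heel","mount","corner","post_top","spanner_8","beaker_50","vial_0"):
        for r in models.tip_of(t,n): print(n,t,round(r["confidence"],2),np.round(r["centre"],3),proj(s,r["centre"]).round())
E
```

```text
0.0 [0.23953931 0.60348726 0.24913751] [-0.58981827 -3.0852954   0.00395143] 0.08559717185067164
side square 0.88 [ 0.426 -0.283  0.001] [283. 234.]
side square 0.76 [ 0.318 -0.207  0.   ] [235. 215.]
side square 0.7 [ 0.563 -0.283 -0.002] [352. 235.]
side square 0.36 [ 0.525 -0.424  0.085] [338. 235.]
side square_grip 0.93 [ 0.587 -0.297  0.076] [367. 204.]
side square_grip 0.69 [ 0.337 -0.186  0.078] [242. 178.]
side square_grip 0.62 [ 0.451 -0.284  0.077] [295. 200.]
side square_heel 0.88 [ 0.472 -0.283 -0.002] [306. 235.]
side square_heel 0.77 [ 0.352 -0.172  0.004] [252. 206.]
side square_heel 0.67 [ 0.599 -0.302  0.   ] [371. 239.]
side corner 0.31 [ 0.425 -0.28  -0.001] [283. 234.]
side post_top 0.88 [ 0.524 -0.425  0.082] [337. 237.]
side spanner_8 0.59 [ 0.429 -0.126 -0.002] [288. 199.]
side beaker_50 0.64 [ 0.679 -0.271 -0.   ] [408. 231.]
side beaker_50 0.3 [ 0.453 -0.282  0.08 ] [296. 198.]
side vial_0 0.89 [ 0.378 -0.354 -0.   ] [255. 254.]
top square 0.91 [ 0.321 -0.208  0.001] [280. 292.]
top square 0.57 [ 0.565 -0.283  0.001] [317. 165.]
top square_grip 0.88 [ 0.335 -0.189  0.078] [266. 289.]
top square_grip 0.71 [ 0.587 -0.295  0.078] [324. 147.]
top square_grip 0.65 [ 0.452 -0.281  0.082] [317. 223.]
top square_heel 0.9 [ 0.469 -0.282  0.004] [317. 215.]
top square_heel 0.81 [ 0.347 -0.176  0.001] [263. 279.]
top square_heel 0.61 [ 0.607 -0.302  0.001] [327. 144.]
top corner 0.51 [ 0.537 -0.424  0.01 ] [391. 178.]
top post_top 0.73 [ 0.423 -0.282  0.003] [318. 239.]
top post_top 0.56 [ 0.527 -0.422  0.084] [396. 179.]
top spanner_8 0.72 [ 0.428 -0.136 -0.001] [242. 237.]
top beaker_50 0.55 [ 0.678 -0.272 -0.003] [311. 109.]
top vial_0 0.66 [ 0.379 -0.36   0.   ] [358. 261.]
```

View pics/side0.png

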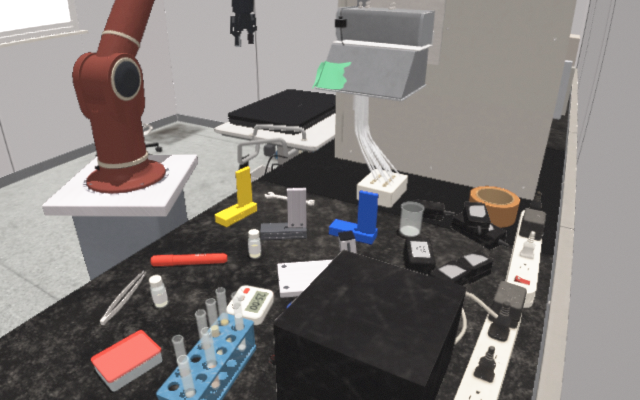

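View pics/top0.png

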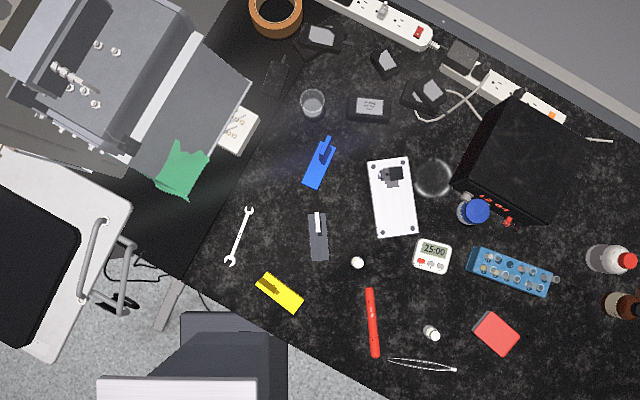

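Candidates shaped like the square: yellow (side 240,195; top 280,292), bright blade on dark stock (side 295,215; top 318,235) and blue (side 365,215; top 318,165). The middle one fits the description, with its bright blade and dark stock. I'll confirm that in a crop and measure.

```bash
python3 - <<'E'
from h import *
s=cams.snapshot("side"); 
a=cv2.resize(s["pixels"][170:330,220:420],None,fx=3,fy=3,interpolation=cv2.INTER_CUBIC)
cv2.imwrite("pics/sidecrop.png",a[:,:,::-1])
t=cams.snapshot("top"); save(t,"topcrop",(290,130,440,270),4)
np.save("top_cloud.npy",cloud(t)); np.save("side_cloud.npy",cloud(s))
for n,S,W in(("top",t,cloud(t)),("side",s,cloud(s))):
    for nm in("square","plate","post_top","mount"):
        for r in models.silhouettes(nm,n):
            P=W[r["mask"]]; P=P[~np.isnan(P[:,0])]
            print(n,nm,round(r["confidence"],2),len(P),np.median(P,0).round(3),P.min(0).round(3),P.max(0).round(3))
# height map of surroundings
W=cloud(t).reshape(-1,3);W=W[~np.isnan(W[:,0])]
xs=np.arange(.2,.95,.05);ys=np.arange(.1,-.75,-.05)
print("rows x, cols y from .1 to -.7")
for x in xs:
    print(round(x,2),*["%4d"%(1000*q.max()) if len(q:=W[(abs(W[:,0]-x-.025)<.025)&(abs(W[:,1]-y+.025)<.025),2]) else "   ." for y in ys])
E
```

```text
top square 0.88 824 [ 0.426 -0.282  0.018] [ 0.381 -0.301 -0.001] [ 0.471 -0.266  0.105]
top square 0.78 956 [ 0.325 -0.209  0.019] [ 0.278 -0.253 -0.003] [ 0.362 -0.16   0.104]
top square 0.72 893 [ 0.563 -0.286  0.018] [ 0.517 -0.315 -0.003] [ 0.613 -0.251  0.104]
top square 0.57 251 [ 0.54  -0.417  0.086] [ 0.526 -0.433  0.012] [ 0.561 -0.406  0.092]
top plate 0.75 2836 [ 0.495 -0.427  0.012] [ 0.424 -0.474 -0.003] [ 0.578 -0.381  0.09 ]
top post_top 0.64 215 [ 0.54  -0.417  0.086] [ 0.527 -0.431  0.027] [ 0.553 -0.409  0.092]
top mount 0.63 255 [ 0.54  -0.415  0.085] [ 0.526 -0.442  0.013] [ 0.553 -0.401  0.092]
side square 0.71 1264 [ 0.582 -0.298  0.03 ] [ 0.517 -0.414 -0.001] [ 0.612 -0.223  0.101]
side square 0.65 1139 [ 0.333 -0.201  0.018] [-0.063 -0.255 -0.802] [0.362 1.89  0.101]
side square 0.6 1420 [ 0.445 -0.285  0.02 ] [ 0.381 -0.305 -0.001] [ 0.472 -0.065  0.101]
side plate 0.97 1279 [ 0.458 -0.431  0.011] [ 0.422 -0.603 -0.002] [ 0.514 -0.374  0.128]
side post_top 0.73 309 [ 0.541 -0.432  0.081] [ 0.526 -0.437 -0.001] [ 0.568 -0.296  0.089]
side mount 0.81 354 [ 0.5
[... 735 characters left out ...]
 519  501  304  247    5  103  101   16   89   16  116  138  138  138  138
0.6  470  564  546  410  338  284    4  100  101   33   33   14   24  136  138  137  137
0.65    .  546  545  513  407  298   28   62   35   38   40   74   73   90  139   84   39
0.7    .    .  407  407  407   31   30   59    4    5   37   70   72   90   89   67  327
0.75    .    .  227    5    5   29   53   64   63   49   39   35   75   75  130  284  332
0.8    .    .  218  225    4   50   51   65   62   35   63   41   67  151  214  222    .
0.85    .    .    .  117   37   52   50   50   63   52   87   67   89  110    .    .    .
0.9    .    .    .    .    3   10    3    6    .    .    2    .    .    .    .    .    .
```

View pics/sidecrop.png

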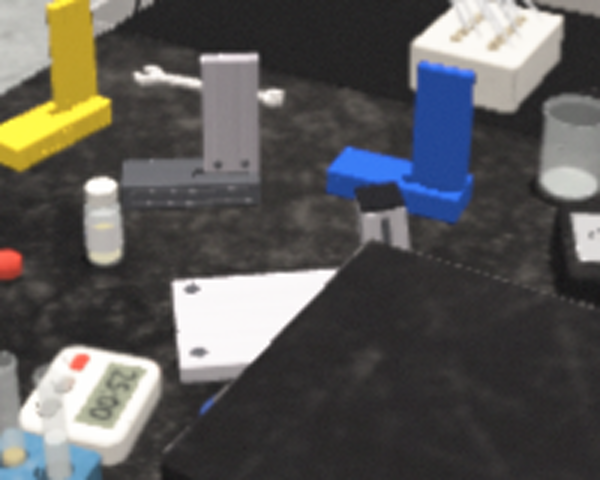

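View pics/topcrop.png

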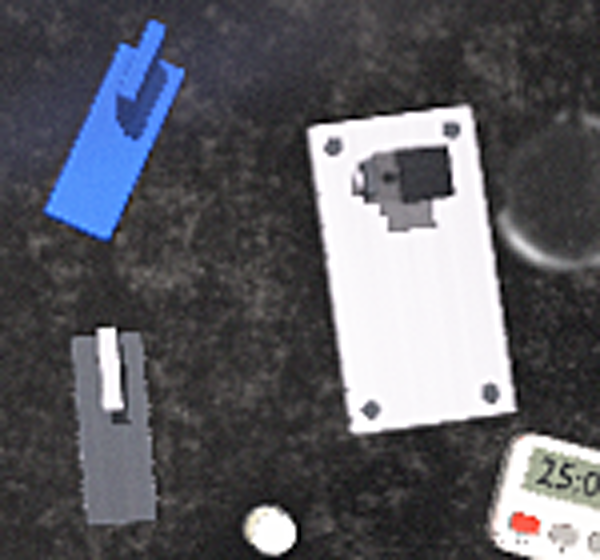

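```bash
python3 - <<'E'
from h import *
# rect fits (no new pictures)
W=np.load("top_cloud.npy").reshape(-1,3); W=W[~np.isnan(W[:,0])]
S=np.load("side_cloud.npy").reshape(-1,3); S=S[~np.isnan(S[:,0])]
def sel(W,lo,hi): return W[np.all((W>lo)&(W<hi),1)]
def rect(P,n):
    r=cv2.minAreaRect((P[:,:2]*1000).astype(np.float32)); print(n,len(P),np.round(r[0],1),np.round(r[1],1),round(r[2],1),"z",np.median(P[:,2]).round(4))
for n,C in(("top",W),("side",S)):
    rect(sel(C,(.37,-.32,.010),(.48,-.25,.025)),n+" stock")
    P=sel(C,(.42,-.32,.06),(.48,-.25,.12)); rect(P,n+" blade")
    rect(sel(C,(.40,-.49,.0085),(.60,-.36,.0155)),n+" plate")
    rect(sel(C,(.51,-.45,.075),(.57,-.39,.1)),n+" posttop")
    rect(sel(C,(.51,-.45,.03),(.57,-.39,.1)),n+" post")
E
```

```text
top stock 767 [ 426.2 -282.8] [89.6 34.4] 4.0 z 0.0181
top blade 93 [ 452.9 -280.8] [34.8  7.9] 3.9 z 0.0997
top plate 2785 [ 486.4 -432. ] [183.7  89.6] 10.0 z 0.0121
top posttop 183 [ 539.2 -421.7] [24.7 22.4] 7.2 z 0.0865
top post 261 [ 540.9 -417.9] [29.8 29.4] 10.3 z 0.0855
side stock 517 [ 426.6 -283. ] [90.3 38.7] 4.2 z 0.0172
side blade 381 [ 452.8 -281.6] [34.8 11.6] 3.2 z 0.0824
side plate 1248 [ 448.3 -432.4] [142.9  77.9] 60.1 z 0.0113
side posttop 213 [ 539.  -422.8] [24.7 25.9] 8.4 z 0.0851
side post 325 [ 540.2 -422.7] [27.4 26.2] 9.7 z 0.0803
```

The crop confirms it: bright blade on a dark stock at top (318,235), with blue and yellow as decoys. Next I'll pin down the plate pose.

```bash
python3 - <<'E'
from h import *
t=cams.snapshot("top"); W=cloud(t); px=t["pixels"].astype(int)
hsv=cv2.cvtColor(t["pixels"],cv2.COLOR_RGB2HSV)
m=((hsv[...,2]>190)&(hsv[...,1]<40)).astype(np.uint8)
m[:, :340]=0; m[:,430:]=0; m[:140]=0; m[250:]=0
n,l,st,c=cv2.connectedComponentsWithStats(m); k=1+np.argmax(st[1:,4]); 
cnt=max(cv2.findContours((l==k).astype(np.uint8),0,2)[0],key=cv2.contourArea)
h=cv2.convexHull(cnt); 
# unproject to z=0.012
K=np.array(t["K"]);R,_=cv2.Rodrigues(np.array(t["rvec"],float));tv=np.array(t["tvec"]).ravel()
def unp(u,v,z):
    xd,yd=(u-K[0,2])/K[0,0],(v-K[1,2])/K[1,1];x,y=xd,yd
    for _ in range(20): f=1+t["k1"]*(x*x+y*y);x,y=xd/f,yd/f
    d=R.T@np.array([x,y,1]);o=-R.T@tv;return o+d*(z-o[2])/d[2]
P=np.array([unp(u,v,.012)[:2]*1000 for u,v in h[:,0]],np.float32)
r=cv2.minAreaRect(P);print("plate",r)
print(cv2.boxPoints(r))
p=unp(318,240,.0);print(W[240,318],unp(*proj(t,W[240,318]),W[240,318][2]))
# posttop by cap dark in W>0.075
q=W.reshape(-1,3);q=q[(abs(q[:,0]-.54)<.03)&(abs(q[:,1]+.42)<.03)&(q[:,2]>.08)]
print("cap",q.min(0),q.max(0),q.mean(0))
for nm in("mount","plate","post_top","corner"):
    for r in models.tip_of(nm,"top"): print(nm,round(r["confidence"],2),np.round(r["centre"],4))
# lean estimate from side: post face
E
```

```text
plate ((501.31011962890625, -426.83984375), (149.09153747558594, 79.80014038085938), 7.224723815917969)
[[ 422.33832 -396.63153]
 [ 432.37408 -475.7981 ]
 [ 580.2819  -457.04816]
 [ 570.24615 -377.8816 ]]
[ 0.42016821 -0.28246569  0.01744482] [ 0.42016821 -0.28246569  0.01744482]
cap [ 0.52570016 -0.43305909  0.0801769 ] [ 0.55131687 -0.40967224  0.09235845] [ 0.53869406 -0.42135005  0.08659277]
plate 0.87 [ 0.5023 -0.4287 -0.0028]
post_top 0.56 [ 0.4989 -0.4291 -0.003 ]
post_top 0.47 [ 0.5261 -0.4206  0.0871]
corner 0.8 [ 0.5353 -0.4223  0.0082]
```

```bash
python3 - <<'E'
from h import *
W=np.concatenate([np.load("top_cloud.npy").reshape(-1,3),np.load("side_cloud.npy").reshape(-1,3)]);W=W[~np.isnan(W[:,0])]
w=cams.snapshot("wrist");save(w,"wrist0")
C=cloud(w).reshape(-1,3);C=C[~np.isnan(C[:,0])]
r=np.hypot(W[:,0],W[:,1]);a=np.degrees(np.arctan2(W[:,1],W[:,0]))
print("az, min r by z-band; bands: .03-.15,.15-.25,.25-.35,.35-.5,.5-.8, 0.8-1.2 (r in .25-1)")
for az in range(70,-61,-5):
    o=[]
    for lo,hi in((.03,.15),(.15,.25),(.25,.35),(.35,.5),(.5,.8),(.8,1.2)):
        q=r[(abs(a-az)<2.5)&(W[:,2]>lo)&(W[:,2]<hi)&(r>.2)&(r<1.1)]
        o.append("%4d/%4d"%(1000*np.sort(q)[2],len(q)) if len(q)>3 else "   .     ")
    print(az,*o)
from scipy.spatial.transform import Rotation as Ro
st=telemetry.state();print(Ro.from_rotvec(st["tcp_rot"]).as_matrix().round(3))
E
```

```text
az, min r by z-band; bands: .03-.15,.15-.25,.25-.35,.35-.5,.5-.8, 0.8-1.2 (r in .25-1)
70    .       597/  18  572/ 320  606/ 117    .         .     
65    .         .       575/ 261  611/ 187    .         .     
60    .         .         .         .         .         .     
55  473/ 143    .         .         .         .         .     
50  291/1067    .         .         .         .         .     
45  290/1907    .         .         .         .         .     
40  299/2353    .         .         .         .         .     
35  309/2991    .         .         .         .         .     
30  323/4500    .         .         .         .         .     
25  341/4447    .         .         .         .         .     
20  362/3443    .       588/  21    .         .         .     
15  293/2607  562/  84  562/ 110    .         .         .     
10  334/2803  552/ 950  552/1192  551/1462    .         .     
5  416/ 819  584/ 325  585/  45  557/1900  597/  74    .     
0  661/2191  661/1442  532/ 682  535/4804  580/4546    .     
-5  584/4911  576/4110  501/7565  532/14042  585/1235    .     
-10  597/4196  492/1943  493/12134  630/5512    .         .     
-15  599/2384  560/ 702  552/2655 1044/ 340    .         .     
-20  710/3659 1028/ 321 1028/ 371 1028/ 460    .         .     
-25  386/4194 1020/ 418 1020/ 514 1020/ 595    .         .     
-30  379/6258 1019/ 589 1019/ 727 1019/ 486    .         .     
-35  518/6724 1020/ 995 1020/1078 1020/ 211    .         .     
-40  513/7826 1027/2932 1028/1601    .         .         .     
-45  509/14679 1043/4368 1043/2750    .         .         .     
-50  718/15868 1067/3130 1069/1236    .         .         .     
-55  673/13983    .         .         .         .         .     
-60  673/3623    .         .         .         .         .     
[[-0.93   0.369 -0.   ]
 [ 0.369  0.93  -0.   ]
 [ 0.    -0.    -1.   ]]
```

```bash
python3 - <<'E'
from h import *
from scipy.spatial.transform import Rotation as Ro
st=telemetry.state();R0=Ro.from_rotvec(st["tcp_rot"])
# desired: z down, y along square y (yaw 4deg), either sign
for flip in(0,180):
    yaw=np.radians(4.0+flip); x=np.array([np.cos(yaw),np.sin(yaw),0]); z=np.array([0,0,-1]); y=np.cross(z,x)
    Rd=Ro.from_matrix(np.stack([x,y,z],1)); print(flip,np.degrees((Rd*R0.inv()).as_rotvec()).round(1))
print(st["joints"])
E
```

```text
0 [  -0.    -0.  -154.4]
180 [ 0.  -0.  25.6]
[-1.21954437  0.61492579 -0.01261132  1.42339979  0.00808087  1.10340317
 -0.04037701]
```

View pics/wrist0.png

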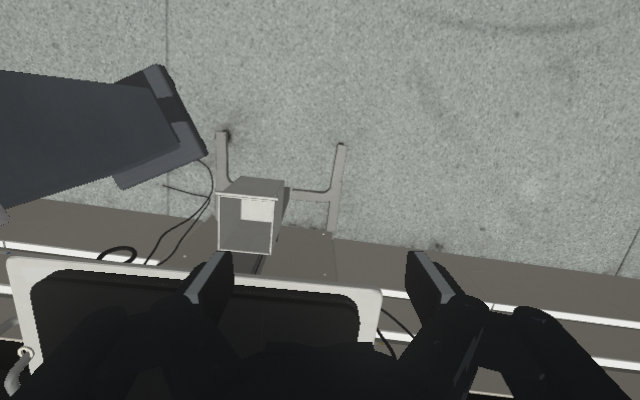

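```bash
python3 - <<'E'
from h import *
from scipy.spatial.transform import Rotation as Ro
w=cams.snapshot("wrist");st=telemetry.state();print(st["time"])
R=cv2.Rodrigues(np.array(w["rvec"],float))[0];c=-R.T@np.array(w["tvec"]).ravel()
T=Ro.from_rotvec(st["tcp_rot"]).as_matrix()
print("cam in tool",(T.T@(c-st["eef_pos"])).round(3))
E
python3 -m handwheel '0 0.1 -0.2 0 0 0 0.06; 0 0.17 -0.4 0 0 0 0.12; 0 0.25 -0.6 0 0 0 0.18; 0 0.33 -0.8 0 0 0 0.24; 0 0.41 -1 0 0 0 0.284'
```

```text
1.85
cam in tool [ 0.076 -0.001 -0.124]
time: 2.35
eef_pos: [0.2894, 0.4832, 0.2504]
tcp_rot: [-0.112, 3.139, 0.0]
wrist_force: [0.0, 0.2, -0.3]
width: 0.0426
```

```bash
python3 -m handwheel '0 0.09 -0.25 0 0 0 0; 0 0.18 -0.5 0 0 0 0; 0 0.27 -0.75 0 0 0 0; 0 0.36 -1 0 0 0 0' && python3 -m handwheel '0 0.09 -0.25 0 0 0 0; 0 0.18 -0.5 0 0 0 0; 0 0.27 -0.75 0 0 0 0; 0 0.36 -1 0 0 0 0'
```

```text
time: 2.75
eef_pos: [0.3326, 0.363, 0.2505]
tcp_rot: [-0.107, 3.139, 0.001]
wrist_force: [0.9, 0.4, -0.4]
width: 0.0428
time: 3.15
eef_pos: [0.3758, 0.243, 0.2506]
tcp_rot: [-0.107, 3.139, 0.001]
wrist_force: [-0.0, -0.4, 0.3]
width: 0.0428
```

```bash
python3 -m handwheel '0 0.08 -0.25 0 0 0 0; 0 0.16 -0.5 0 0 0 0; 0 0.24 -0.75 0 0 0 0; 0 0.31 -0.95 0 0 0 0' && python3 -m handwheel '0 0.06 -0.25 0 0 0 0; 0 0.11 -0.5 0 0 0 0; 0 0.15 -0.75 0 0 0 0; 0 0.18 -0.95 0 0 0 0'
```

```text
time: 3.55
eef_pos: [0.4131, 0.1282, 0.2506]
tcp_rot: [-0.105, 3.139, -0.001]
wrist_force: [-0.2, 0.5, 0.2]
width: 0.0425
time: 3.95
eef_pos: [0.4345, 0.0142, 0.2506]
tcp_rot: [-0.105, 3.139, -0.001]
wrist_force: [-0.1, -0.8, 0.2]
width: 0.0429
```

```bash
python3 -m handwheel '0 0 -0.25 0 0 0 0; 0 -0.01 -0.5 0 0 0 0; 0 -0.03 -0.75 0 0 0 0; 0 -0.06 -1 0 0 0 0' && python3 -m handwheel '0.3 -0.03 -0.25 0 0 0 0; 0.6 0 -0.5 0 0 0 0; 1 0.09 -0.75 0 0 0 0; 1 0.18 -1 0 0 0 0'
```

```text
time: 4.35
eef_pos: [0.4271, -0.1051, 0.2506]
tcp_rot: [-0.108, 3.139, -0.0]
wrist_force: [0.1, 0.0, -0.0]
width: 0.0429
time: 4.75
eef_pos: [0.4488, -0.2252, 0.2507]
tcp_rot: [-0.107, 3.139, -0.0]
wrist_force: [1.1, 0.0, -0.0]
width: 0.0855
```

```bash
python3 -m handwheel '1 0.018 -0.24 -0.2 0 0 0; 1 0.035 -0.465 -0.4 0 0 0; 1 0.035 -0.465 -0.4 0 0 0' && python3 - <<'E'
from h import *
w=cams.snapshot("wrist");save(w,"wrist1")
for r in models.tip_of("square_grip","wrist"): print(r["confidence"],np.round(r["centre"],4))
for r in models.tip_of("square_heel","wrist"): print(r["confidence"],np.round(r["centre"],4))
C=cloud(w).reshape(-1,3);C=C[~np.isnan(C[:,0])]
for lo,hi,n in((.06,.12,"blade"),(.01,.025,"stock")):
    P=C[(abs(C[:,0]-.43)<.07)&(abs(C[:,1]+.282)<.035)&(C[:,2]>lo)&(C[:,2]<hi)]
    if len(P)>10: print(n,len(P),cv2.minAreaRect((P[:,:2]*1000).astype(np.float32)),np.median(P[:,2]))
E
```

```text
time: 5.05
eef_pos: [0.4503, -0.2834, 0.1995]
tcp_rot: [0.097, -3.135, 0.0]
wrist_force: [-1.0, -0.3, 0.3]
width: 0.0854
0.76 [ 0.3377 -0.1858  0.081 ]
0.74 [ 0.4509 -0.2767  0.0795]
0.61 [ 0.5868 -0.2912  0.0773]
0.7 [ 0.4699 -0.2762 -0.0009]
0.58 [ 6.045e-01 -3.051e-01 -4.000e-04]
0.58 [ 0.3504 -0.1709 -0.0018]
blade 517 ((451.6253967285156, -281.5003356933594), (36.31708526611328, 7.791106224060059), 3.740644693374634) 0.10009488583686497
stock 2497 ((424.5415344238281, -283.25506591796875), (89.25985717773438, 34.427425384521484), 4.094868183135986) 0.018315187165390018
```

View pics/wrist1.png

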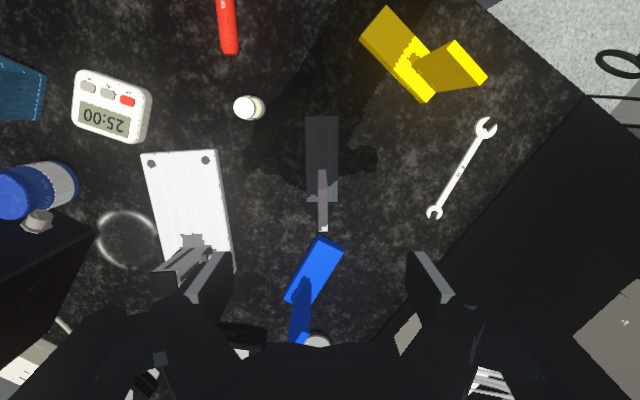

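```bash
python3 -m handwheel '1 0.015 0.017 -0.3 0 0 0.005; 1 0.015 0.017 -0.6 0 0 0.005; 1 0.015 0.017 -0.85 0 0 0.005; 1 0.015 0.017 -1 0 0 0.005; 1 0.015 0.017 -1 0 0 0.005' 100 && python3 -m handwheel '-1 0 0 -0.01 0 0 0; -1 0 0 -0.01 0 0 0; -1 0 0 -0.01 0 0 0; -1 0 0 -0.01 0 0 0; -1 0 0 -0.01 0 0 0' 100
```

```text
time: 5.7
eef_pos: [0.4542, -0.2753, 0.0812]
tcp_rot: [0.124, -3.137, -0.004]
wrist_force: [-0.8, -0.2, 0.6]
width: 0.085
time: 6.2
eef_pos: [0.4548, -0.2778, 0.0817]
tcp_rot: [-0.12, 3.138, -0.001]
wrist_force: [0.9, -1.7, 0.4]
width: 0.0124
```

```bash
python3 -m handwheel '-1 0 0 0 0 0 0; -1 0 0 0 0 0 0; -1 0 0 0 0 0 0' 100; python3 - <<'E'
from h import *
st=telemetry.state();print(st["eef_pos"],st["tcp_rot"],st["wrist_force"],st["wrist_torque"],st["width"])
t=cams.snapshot("top");save(t,"top2",(270,130,440,280),4);s=cams.snapshot("side");save(s,"side2",(240,150,400,290),4)
C=cloud(t).reshape(-1,3);P=C[(abs(C[:,0]-.43)<.07)&(abs(C[:,1]+.282)<.035)&(C[:,2]>.01)&(C[:,2]<.025)]
print(len(P),cv2.minAreaRect((P[:,:2]*1000).astype(np.float32)))
E
```

```text
time: 6.5
eef_pos: [0.4547, -0.2779, 0.0814]
tcp_rot: [-0.119, 3.139, -0.001]
wrist_force: [-0.7, 0.0, 2.5]
width: 0.0069
[ 0.45471971 -0.27787346  0.08142805] [-1.19354285e-01  3.13881946e+00 -7.62724315e-04] [-0.67697522  0.00433097  2.50719707] [ 0.0209479   0.08161871 -0.03153976] 0.0068676387863312776
0 ((0.0, 0.0), (0.0, 0.0), 0.0)
```

View pics/side2.png

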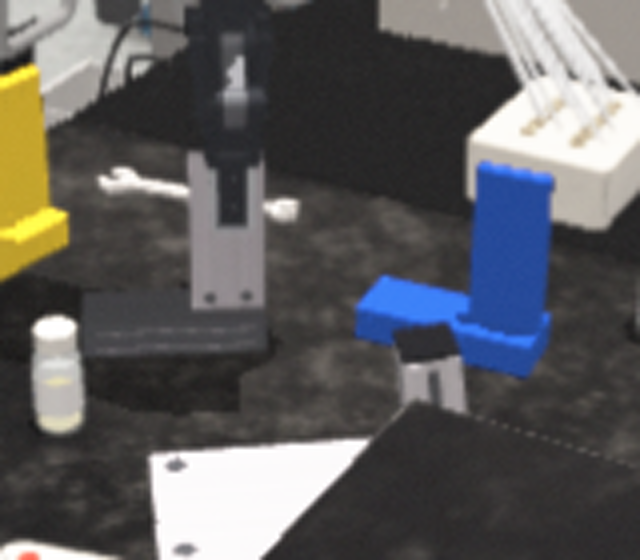

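```bash
python3 -m handwheel '-1 0 0 0.15 0 0 0; -1 0 0 0.4 0 0 0; -1 0 0 0.65 0 0 0; -1 0 0 0.75 0 0 0; -1 0 0 0.75 0 0 0' 100 && python3 -m handwheel '-1 0 -0.2 0 0 0 0; -1 0.05 -0.4 0 0 0 0.01; -1 0.1 -0.6 0 0 0 0.02; -1 0.2 -0.8 0 0 0 0.03; -1 0.3 -1 0 0 0 0.032' && python3 -m handwheel '-1 0.05 -0.1 0 0 0 0; -1 0.1 -0.24 -0.1 0 0 0; -1 0.1 -0.24 -0.2 0 0 0; -1 0.1 -0.24 -0.2 0 0 0; -1 0.1 -0.24 -0.2 0 0 0'; python3 - <<'E'
from h import *
st=telemetry.state();print(st["time"],st["eef_pos"],st["tcp_rot"],st["wrist_force"],st["wrist_torque"],st["width"])
t=cams.snapshot("top");save(t,"top3",(270,130,440,280),4);s=cams.snapshot("side");save(s,"side3",(260,140,420,280),4)
w=cams.snapshot("wrist");save(w,"wrist3")
E
```

```text
time: 7.1
eef_pos: [0.4551, -0.2778, 0.1719]
tcp_rot: [-0.12, 3.137, -0.002]
wrist_force: [0.4, -0.3, -3.3]
width: 0.0067
time: 7.6
eef_pos: [0.4895, -0.3976, 0.1681]
tcp_rot: [0.198, -3.131, -0.006]
wrist_force: [0.8, 0.4, -3.7]
width: 0.0067
time: 8.1
eef_pos: [0.5017, -0.4245, 0.1452]
tcp_rot: [0.2, -3.132, -0.006]
wrist_force: [0.8, 0.0, -2.4]
width: 0.0071
8.1 [ 0.50173466 -0.4244884   0.14518825] [ 0.19965016 -3.13231622 -0.00602083] [ 0.75553625  0.04286523 -2.35702593] [ 0.00625695 -0.05624512 -0.00813353] 0.007062833634629665
```

View pics/side3.png

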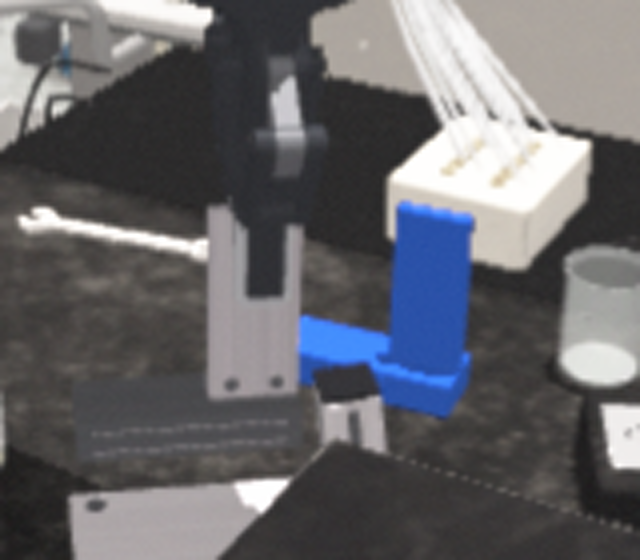

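View pics/wrist3.png

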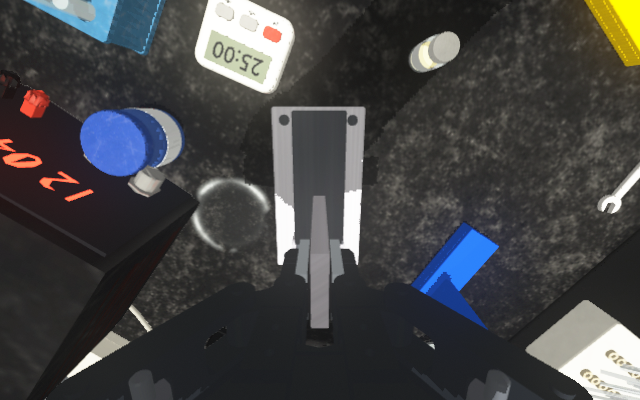

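View pics/top3.png

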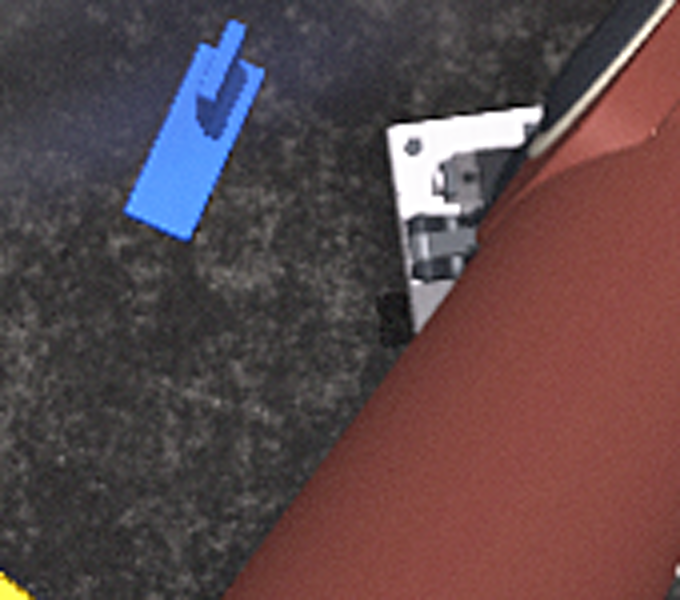

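Wrist picture: the stock (318,150) hangs centred and parallel over the plate (272–365). Side picture: the stock looks level. Now I'll measure the held square and the plate in the wrist view.

```bash
python3 - <<'E'
from h import *
from scipy.spatial.transform import Rotation as Ro
w=cams.snapshot("wrist");st=telemetry.state()
C=cloud(w).reshape(-1,3);C=C[~np.isnan(C[:,0])]
T=Ro.from_rotvec(st["tcp_rot"]).as_matrix(); x=T[:,0];print("x tool yaw",np.degrees(np.arctan2(-x[1],-x[0])),"tilt",T[:,2].round(4))
P=C[(C[:,2]>.072)&(C[:,2]<.092)&(abs(C[:,0]-.46)<.06)&(abs(C[:,1]+.425)<.04)]
print("stock",len(P),cv2.minAreaRect((P[:,:2]*1000).astype(np.float32)), P[:,2].min(),P[:,2].max())
A=np.c_[P[:,:2],np.ones(len(P))];k=np.linalg.lstsq(A,P[:,2],rcond=None)[0];print("slope deg",np.degrees(k[:2]), "z at tcp",k@[*st["eef_pos"][:2],1])
c=P[:,:2]; print("stock back end, along tool", ((c-st["eef_pos"][:2])@(-x[:2])).min())
Q=C[(C[:,2]>.008)&(C[:,2]<.016)&(abs(C[:,0]-.46)<.06)&(abs(C[:,1]+.425)<.06)]
r=cv2.minAreaRect((Q[:,:2]*1000).astype(np.float32));print("plate",len(Q),r,cv2.boxPoints(r))
s=cams.snapshot("side");C=cloud(s).reshape(-1,3);C=C[~np.isnan(C[:,0])]
P=C[(C[:,2]>.072)&(C[:,2]<.085)&(abs(C[:,0]-.46)<.065)&(abs(C[:,1]+.425)<.04)]
print("side stock",len(P),cv2.minAreaRect((P[:,:2]*1000).astype(np.float32)),"heel along",((P[:,:2]-st["eef_pos"][:2])@(-x[:2])).max(),P[:,2].min(),P[:,2].max())
E
```

```text
x tool yaw 7.2925473156695375 tilt [ 8.e-04 -3.e-04 -1.e+00]
stock 6104 ((473.1109313964844, -430.6419372558594), (89.55098724365234, 34.10624694824219), 7.170357704162598) 0.08197117700937141 0.09196482275616523
slope deg [ 0.0413586  -0.26816602] z at tcp 0.0844079817367784
stock back end, along tool -0.07493432412700585
plate 4300 ((460.6141662597656, -436.081787109375), (129.71888732910156, 86.8758773803711), 7.160571575164795) [[ 390.84604 -401.06738]
 [ 401.67514 -487.2657 ]
 [ 530.3823  -471.0962 ]
 [ 519.5532  -384.8979 ]]
side stock 837 ((474.37969970703125, -430.7138671875), (90.08684539794922, 37.22490692138672), 6.570600509643555) heel along 0.016015757908113763 0.07202421297056463 0.08498810636963522
```

```bash
python3 -m handwheel '-1 0 0 -0.12 0 0 0; -1 0 0 -0.24 0 0 0; -1 0 0 -0.36 0 0 0; -1 0 0 -0.41 0 0 0; -1 0 0 -0.41 0 0 0' && python3 -m handwheel '-1 0 0 -0.02 0 0 0; -1 0 0 -0.03 0 0 0; -1 0 0 -0.03 0 0 0'; python3 -m handwheel '-1 0 0 -0.01 0 0 0; -1 0 0 -0.01 0 0 0'
```

```text
time: 8.85
eef_pos: [0.5016, -0.4256, 0.0957]
tcp_rot: [0.198, -3.132, -0.004]
wrist_force: [-0.4, -0.2, -3.4]
width: 0.0069
time: 9.15
eef_pos: [0.5027, -0.4266, 0.0946]
tcp_rot: [-0.199, 3.135, -0.001]
wrist_force: [-0.6, 0.8, -2.9]
width: 0.0067
time: 9.35
eef_pos: [0.5029, -0.4267, 0.0936]
tcp_rot: [-0.199, 3.134, -0.002]
wrist_force: [-0.0, -0.5, -3.0]
width: 0.0067
```

```bash
python3 -m handwheel '-1 0 0 -0.01 0 0 0; -1 0 0 -0.01 0 0 0'; python3 -m handwheel '-1 0 0 -0.008 0 0 0; -1 0 0 -0.008 0 0 0'
```

```text
time: 9.55
eef_pos: [0.503, -0.4269, 0.0935]
tcp_rot: [-0.198, 3.134, -0.002]
wrist_force: [-1.4, 1.3, 5.6]
width: 0.007
time: 9.75
eef_pos: [0.503, -0.4269, 0.0935]
tcp_rot: [-0.198, 3.134, -0.002]
wrist_force: [-2.0, 3.3, 9.5]
width: 0.0069
```

```bash
python3 -m handwheel '-1 0.01 0.001 0.006 0 0 0; -1 0.03 0.004 0.006 0 0 0; -1 0.05 0.006 0.006 0 0 0; -1 0.066 0.008 0.006 0 0 0; -1 0.066 0.008 0.006 0 0 0'; python3 - <<'E'
from h import *
st=telemetry.state();print(st["eef_pos"].round(4),st["tcp_rot"],st["wrist_force"],st["wrist_torque"])
w=cams.snapshot("wrist");s=cams.snapshot("side");save(s,"side4",(280,170,400,260),6);save(w,"wrist4")
E
```

```text
time: 10.25
eef_pos: [0.5085, -0.4274, 0.0935]
tcp_rot: [0.197, -3.133, 0.004]
wrist_force: [-4.4, -0.2, 7.9]
width: 0.0067
[ 0.5085 -0.4274  0.0935] [ 0.19663324 -3.13266951  0.00416483] [-4.42501588 -0.22320478  7.90849324] [0.17336862 1.08920398 0.02816666]
```

View pics/side4.png

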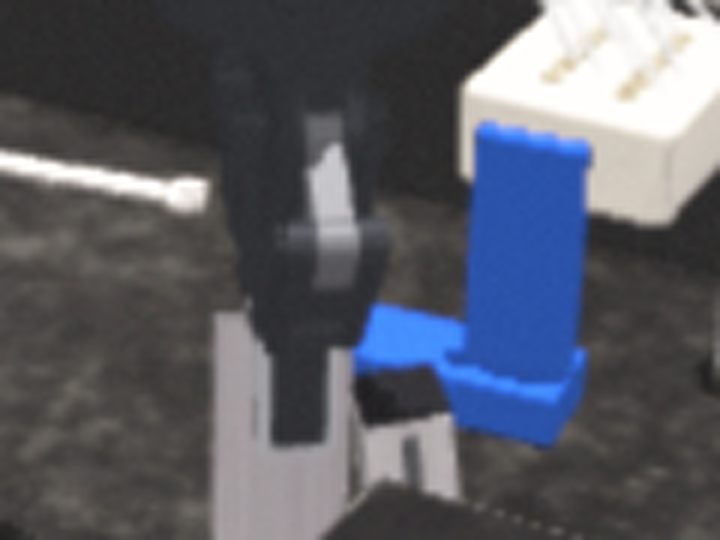

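```bash
python3 -m handwheel '-1 0.015 0.002 0 0 0 0; -1 0.03 0.004 0 0 0 0; -1 0.045 0.006 0 0 0 0; -1 0.06 0.008 0 0 0 0; -1 0.06 0.008 0 0 0 0'; python3 - <<'E'
from h import *
st=telemetry.state();print(st["eef_pos"].round(4),st["tcp_rot"],st["wrist_force"],st["wrist_torque"])
w=cams.snapshot("wrist");s=cams.snapshot("side");save(s,"side5",(280,170,400,260),6);save(w,"wrist5")
C=cloud(s).reshape(-1,3);C=C[~np.isnan(C[:,0])]
q=C[(abs(C[:,0]-.545)<.03)&(abs(C[:,1]+.42)<.03)&(C[:,2]>.083)&(C[:,2]<.095)]; print(len(q),q.min(0),q.max(0))
E
```

```text
time: 10.85
eef_pos: [0.5137, -0.4274, 0.0936]
tcp_rot: [0.195, -3.129, 0.005]
wrist_force: [-7.8, -0.5, 9.8]
width: 0.007
[ 0.5137 -0.4274  0.0936] [ 0.19465548 -3.12922269  0.00452755] [-7.84790673 -0.50602559  9.81575096] [ 0.04883331  1.66840539 -0.00518058]
180 [ 0.51629824 -0.44617192  0.08313703] [ 0.55415022 -0.40965635  0.09485818]
```

View pics/side5.png

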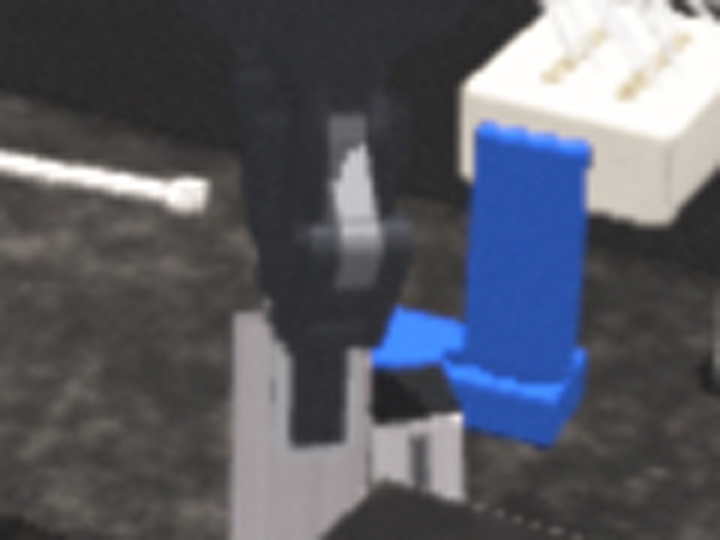

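View pics/wrist5.png

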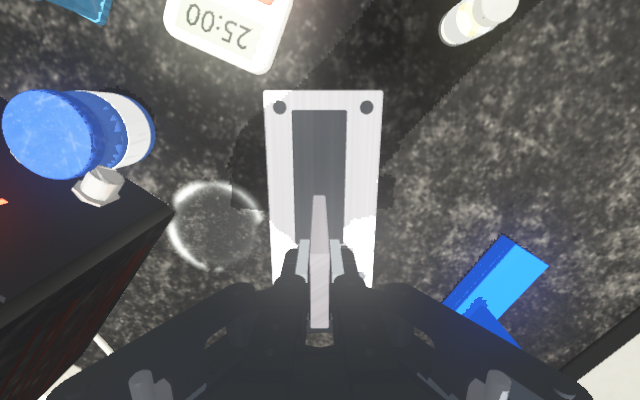

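```bash
cat > meas.py <<'E'
from h import *
def meas(tag):
    from scipy.spatial.transform import Rotation as Ro
    st=telemetry.state(); w=cams.snapshot("wrist"); W=cloud(w)
    C=W.reshape(-1,3);ok=~np.isnan(C[:,0]);C=C[ok]
    print("tcp",st["eef_pos"].round(4),"F",np.round(st["wrist_force"],1),"M",np.round(st["wrist_torque"],2),"zaxis",Ro.from_rotvec(st["tcp_rot"]).as_matrix()[:,2].round(4))
    a=np.radians(7.2);ex=np.array([np.cos(a),np.sin(a)]);ey=np.array([-np.sin(a),np.cos(a)])
    L=np.c_[(C[:,:2]-[.5013,-.4268])@ex,(C[:,:2]-[.5013,-.4268])@ey,C[:,2]]
    P=L[(L[:,2]>.024)&(L[:,2]<.034)&(L[:,0]>-.1)&(L[:,0]<.0)&(abs(L[:,1])<.03)]
    k=np.linalg.lstsq(np.c_[P[:,:2],np.ones(len(P))],P[:,2],rcond=None)[0]
    r=cv2.minAreaRect((P[:,:2]*1000).astype(np.float32))
    print("stock rear x' ",np.percentile(P[:,0],1).round(4)," -> heel ",(np.percentile(P[:,0],.5)+.09).round(4),"y' range",np.percentile(P[:,1],[.5,99.5]).round(4),"yaw rel",r[2],"slopes deg",np.degrees(k[:2]).round(2),"z med",np.median(P[:,2]).round(4))
    Q=L[(L[:,2]>.009)&(L[:,2]<.0155)&(L[:,0]>-.085)&(L[:,0]<-.02)&(abs(L[:,1])<.043)]
    print("plate rear",np.percentile(Q[:,0],.5).round(4),"y'",np.percentile(Q[:,1],[.5,99.5]).round(4),"z",np.median(Q[:,2]).round(4))
    s=cams.snapshot("side"); save(s,"side"+tag,(280,170,400,260),6)
    C=cloud(s).reshape(-1,3);C=C[~np.isnan(C[:,0])]
    L=np.c_[(C[:,:2]-[.5013,-.4268])@ex,(C[:,:2]-[.5013,-.4268])@ey,C[:,2]]
    q=L[(L[:,2]>.04)&(L[:,2]<.10)&(L[:,0]>.0)&(L[:,0]<.08)&(abs(L[:,1])<.03)]
    c=q[(q[:,2]>.083)&(q[:,2]<.092)&(q[:,0]>.03)]
    if len(c): print("cap x'",np.percentile(c[:,0],[1,50,99]).round(4),"y'",np.percentile(c[:,1],[1,99]).round(4),"z",np.percentile(c[:,2],[1,99]).round(4))
E
python3 -c "
from meas import *
meas('6')"
```

```text
tcp [ 0.5136 -0.4274  0.0936] F [-6.9 -0.4  9.3] M [0.02 1.71 0.01] zaxis [-0.006  -0.0032 -1.    ]
stock rear x'  -0.0637  -> heel  0.0262 y' range [-0.02    0.0135] yaw rel 89.93225860595703 slopes deg [-0.62 -0.26] z med 0.0309
plate rear -0.0765 y' [-0.0403  0.0387] z 0.0123
cap x' [0.0306 0.0416 0.0518] y' [-0.0139  0.0111] z [0.0837 0.0883]
```

```bash
python3 -m handwheel '-1 0.011 0.01 0.004 0 -0.003 0; -1 0.022 0.018 0.004 0 -0.006 0; -1 0.033 0.025 0.004 0.001 -0.008 0; -1 0.043 0.028 0 0.001 -0.008 0; -1 0.043 0.028 0 0.001 -0.008 0'; python3 -c "
from meas import *
meas('7')"
```

```text
time: 11.55
eef_pos: [0.5174, -0.4259, 0.0936]
tcp_rot: [-0.193, 3.131, -0.007]
wrist_force: [-8.3, -2.6, 9.8]
width: 0.0068
tcp [ 0.5174 -0.4259  0.0936] F [-8.3 -2.6  9.8] M [-0.46  2.05  0.06] zaxis [ 0.0046 -0.0042 -1.    ]
stock rear x'  -0.0591  -> heel  0.0308 y' range [-0.0191  0.0144] yaw rel 89.73587036132812 slopes deg [-0.06 -0.52] z med 0.0305
plate rear -0.0761 y' [-0.0402  0.0388] z 0.0124
cap x' [0.0312 0.0444 0.0555] y' [-0.013   0.0128] z [0.0832 0.0888]
```

View pics/side7.png

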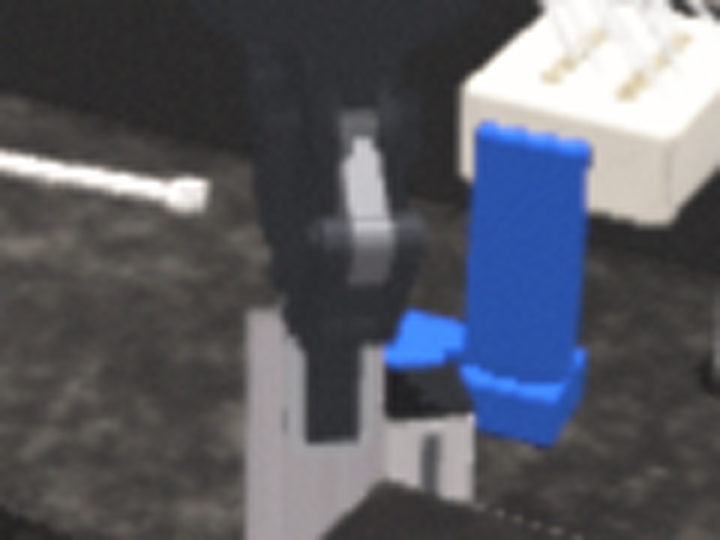

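```bash
python3 -m handwheel '-1 0 0.01 0.008 0.002 0 0; -1 0.006 0.025 0.008 0.003 0 0; -1 0.014 0.025 0.008 0.004 0 0; -1 0.023 0.025 0.004 0.004 0 0; -1 0.023 0.022 0 0.004 0 0'; python3 -c "
from meas import *
meas('8')"
```

```text
time: 12.15
eef_pos: [0.5183, -0.4249, 0.0935]
tcp_rot: [-0.191, 3.134, 0.0]
wrist_force: [-10.8, -2.7, 12.4]
width: 0.0067
tcp [ 0.5183 -0.4249  0.0935] F [-10.8  -2.7  12.4] M [-0.76  2.63  0.03] zaxis [ 1.8e-03  2.0e-04 -1.0e+00]
stock rear x'  -0.0582  -> heel  0.0317 y' range [-0.0181  0.0154] yaw rel 89.75045776367188 slopes deg [-0.14 -0.4 ] z med 0.0306
plate rear -0.0764 y' [-0.0402  0.0388] z 0.0123
cap x' [0.0313 0.0448 0.0568] y' [-0.0133  0.0115] z [0.0831 0.0909]
```

```bash
python3 -m handwheel '-1 0.01 0.004 -0.002 0.001 0 0; -1 0.02 0.006 -0.004 0.001 -0.001 0; -1 0.02 0.006 -0.004 0.001 -0.002 0; -1 0.02 0.006 -0.004 0.001 -0.002 0' 115; python3 -c "
from meas import *
meas('9')
t=cams.snapshot('wrist');save(t,'wrist9')
s=cams.snapshot('side');
for r in models.tip_of('post_top','side'): print(r['confidence'],r['centre'])
t=cams.snapshot('top');save(t,'top9',(340,130,440,220),6)
"
```

```text
time: 12.65
eef_pos: [0.5185, -0.425, 0.0935]
tcp_rot: [-0.19, 3.134, 0.002]
wrist_force: [-14.0, -3.7, 12.5]
width: 0.0071
tcp [ 0.5185 -0.425   0.0935] F [-14.   -3.7  12.5] M [-0.87  3.36 -0.  ] zaxis [ 0.0014  0.0014 -1.    ]
stock rear x'  -0.058  -> heel  0.0319 y' range [-0.0181  0.0155] yaw rel 89.72966003417969 slopes deg [-0.23 -0.24] z med 0.0307
plate rear -0.0761 y' [-0.0401  0.0388] z 0.0123
cap x' [0.0315 0.045  0.0571] y' [-0.0132  0.0121] z [0.0832 0.0908]
0.89 [0.5319, -0.4216, 0.0806]
```

View pics/side9.png

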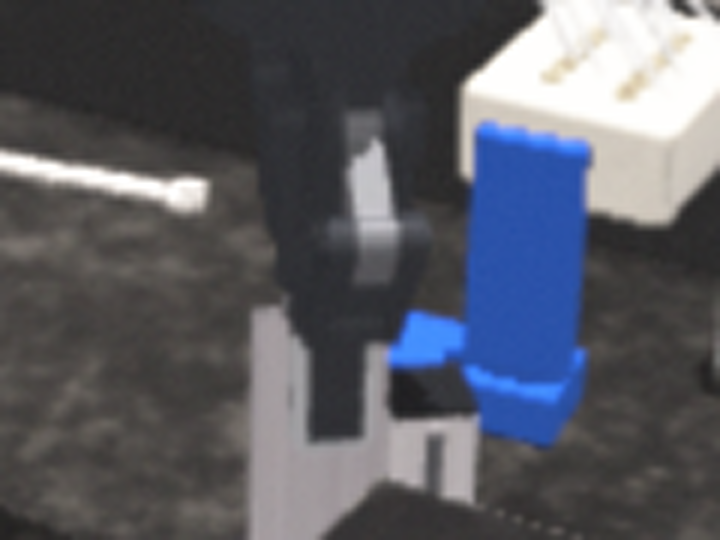

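View pics/top9.png

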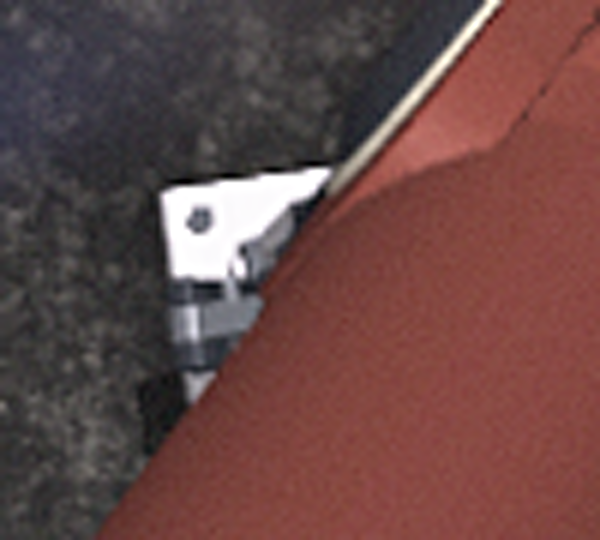

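```bash
cat >> meas.py <<'E'
def slope():
    w=cams.snapshot("wrist");C=cloud(w).reshape(-1,3);C=C[~np.isnan(C[:,0])]
    a=np.radians(7.2);ex=np.array([np.cos(a),np.sin(a)]);ey=np.array([-np.sin(a),np.cos(a)])
    L=np.c_[(C[:,:2]-[.5013,-.4268])@ex,(C[:,:2]-[.5013,-.4268])@ey,C[:,2]]
    for n,z0,q in(("stock",.0305,(abs(L[:,1]+.0013)<.015)&(L[:,0]>-.057)&(L[:,0]<-.012)),("plate",.0122,(abs(L[:,1])<.038)&(abs(L[:,1])>.02)&(L[:,0]>-.073)&(L[:,0]<-.015))):
        P=L[q&(abs(L[:,2]-z0)<.003)]
        for _ in range(3):
            k=np.linalg.lstsq(np.c_[P[:,:2],np.ones(len(P))],P[:,2],rcond=None)[0]
            e=P[:,2]-np.c_[P[:,:2],np.ones(len(P))]@k; P=P[abs(e)<2.5*e.std()]
        print(n,len(P),np.degrees(k[:2]).round(3),"z at -.035,0:",(k[2]-.035*k[0]).round(4),"sd",e.std().round(4))
E
python3 -c "
from meas import *
slope();slope()"; python3 -m handwheel '-1 0 0 0 0 -0.002 0; -1 0 0 -0.004 0 -0.003 0; -1 0 0 -0.004 0 -0.003 0'; python3 -c "
from meas import *
slope();meas('10');slope()"
```

```text
stock 3353 [-0.388 -0.178] z at -.035,0: 0.0307 sd 0.0006
plate 4521 [-0.134 -0.011] z at -.035,0: 0.0124 sd 0.0006
stock 3350 [-0.403 -0.374] z at -.035,0: 0.0307 sd 0.0006
plate 4523 [-0.111 -0.039] z at -.035,0: 0.0124 sd 0.0006
time: 13.35
eef_pos: [0.5184, -0.4251, 0.0935]
tcp_rot: [-0.19, 3.13, 0.002]
wrist_force: [-14.6, -3.9, 16.2]
width: 0.0063
stock 3365 [-0.341 -0.254] z at -.035,0: 0.0305 sd 0.0006
plate 4540 [-0.143 -0.037] z at -.035,0: 0.0124 sd 0.0006
tcp [ 0.5184 -0.425   0.0935] F [-14.7  -2.9  15.5] M [-0.81  3.62  0.02] zaxis [ 0.0059  0.0014 -1.    ]
stock rear x'  -0.058  -> heel  0.0316 y' range [-0.0182  0.0154] yaw rel 89.8634262084961 slopes deg [ 0.   -0.37] z med 0.0305
plate rear -0.0764 y' [-0.0402  0.0388] z 0.0123
cap x' [0.0307 0.0448 0.0566] y' [-0.0136  0.0113] z [0.0833 0.0901]
stock 3371 [-0.286 -0.286] z at -.035,0: 0.0306 sd 0.0006
plate 4537 [-0.119 -0.01 ] z at -.035,0: 0.0124 sd 0.0006
```

```bash
python3 -m handwheel '-1 0 0 0 0.001 -0.001 0; -1 0 0 0 0.002 -0.002 0; -1 0 0 0 0.002 -0.002 0; -1 0 0 0 0.002 -0.002 0'; python3 -c "
from meas import *
slope();meas('11');slope()
s=cams.snapshot('side');save(s,'sidefull11')"
```

```text
time: 13.95
eef_pos: [0.5183, -0.4252, 0.0935]
tcp_rot: [-0.19, 3.127, 0.006]
wrist_force: [-14.6, -3.4, 15.6]
width: 0.0066
stock 3356 [-0.138 -0.073] z at -.035,0: 0.0304 sd 0.0006
plate 4540 [-0.068  0.001] z at -.035,0: 0.0124 sd 0.0006
tcp [ 0.5183 -0.4253  0.0935] F [-14.8  -3.9  16.1] M [-0.84  3.76  0.08] zaxis [ 0.0088  0.0042 -1.    ]
stock rear x'  -0.0584  -> heel  0.0315 y' range [-0.0182  0.0154] yaw rel 89.7914810180664 slopes deg [ 0.   -0.04] z med 0.0304
plate rear -0.0764 y' [-0.0402  0.0388] z 0.0123
cap x' [0.0308 0.0445 0.0567] y' [-0.0133  0.0114] z [0.0836 0.0906]
stock 3369 [-0.146 -0.254] z at -.035,0: 0.0304 sd 0.0006
plate 4536 [-0.191 -0.004] z at -.035,0: 0.0124 sd 0.0006
```

View pics/side11.png

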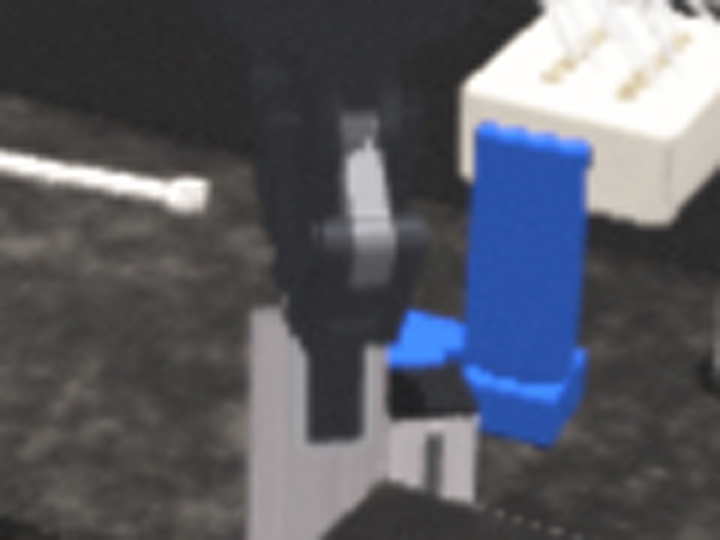

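View pics/sidefull11.png

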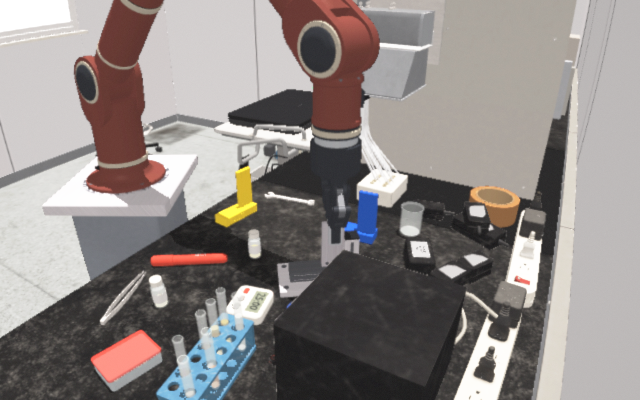

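```bash
python3 -m handwheel '-1 0.01 0.001 0.004 0 0 0; -1 0.02 0.003 0.004 0 -0.001 0; -1 0.022 0.005 0.002 0 -0.001 0; -1 0.022 0.005 0 0 -0.001 0; -1 0.022 0.005 0 0 -0.001 0'; python3 -c "
from meas import *
slope();meas('12');slope()"
```

```text
time: 14.7
eef_pos: [0.5185, -0.4252, 0.0935]
tcp_rot: [-0.188, 3.13, 0.006]
wrist_force: [-18.7, -3.0, 18.5]
width: 0.0065
stock 3344 [-0.162 -0.144] z at -.035,0: 0.0306 sd 0.0006
plate 4533 [-0.121  0.015] z at -.035,0: 0.0124 sd 0.0006
tcp [ 0.5185 -0.4252  0.0935] F [-18.5  -2.6  19. ] M [-0.79  4.45  0.15] zaxis [ 0.0059  0.0044 -1.    ]
stock rear x'  -0.0583  -> heel  0.0316 y' range [-0.0182  0.0154] yaw rel 89.89478302001953 slopes deg [-0.18 -0.15] z med 0.0306
plate rear -0.0764 y' [-0.0401  0.0388] z 0.0124
cap x' [0.0317 0.0447 0.057 ] y' [-0.0137  0.0116] z [0.0832 0.0899]
stock 3361 [-0.271 -0.012] z at -.035,0: 0.0306 sd 0.0006
plate 4534 [-0.162 -0.01 ] z at -.035,0: 0.0123 sd 0.0006
```

The square is against a hard stop, with the stock flat to about 0.1° and steady, so I'm handing in.

```bash
python3 -c "
from h import *
robot.job_done(); st=telemetry.state(); print(st['time'],st['wrist_force'],st['width'],st['eef_pos'])"
```

```text
the job is handed in; nothing more can be done
the job is handed in; nothing more can be done
```

I picked up the steel square with the bright blade and dark stock, not the blue or yellow look-alikes. I set its stock on the plate about 16 mm short of the corner and slid it in until it would go no further. I then handed the job in, still gripping (115 N commanded) and pressing.

**Last checks, at about 15 s:**
- **Home in the corner:** adding about 4 N of push moved the square only 0.2 mm. The wrist force was about 18 N against the push and 19 N up from the plate. The heel measured 31.6 mm along the mount's +x. Adding about 1.3 mm, because the plate's rear edge also read short in the same picture, gives 33 mm, the corner.
- **Stock and blade:** the stock lies flat on the plate to about 0.1° in pitch, after I corrected a 0.3° to 0.6° pitch caused by the push. In the last side picture I viewed, just before the final press, the blade edge lay along the post's face. The blade is within about 0.5 mm of the middle of the face.
- **Bystanders:** they looked unmoved in that last full side view.

**Limits:** I judged the post's lean from the blade, the stock and the cap's position, not directly. The foot of the post is hidden from the side camera by the black box, and mostly from the top camera by the arm. The reading I tried after hand-in was refused, so nothing was checked after that.

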